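# Put the lathe chuck away in the steel cabinet

### The arm

A 6-joint arm with a two-finger parallel gripper is mounted at the origin on the work surface. World frame = base frame: x ahead of the robot, y to its left, z up, the work surface at z = 0. Lengths are in m, angles in rad, forces in N, time in s.
With the tool pointing down it reaches from about 0.25 to 0.775 m from the base axis. Payload 8.9 kg.
Tool frame: the origin (TCP) lies at the very end of the fingers, on their centre line; the grasp point (between the pads) lies 19 mm behind it (manip.grip_point_offset is the distance from the TCP to the grasp point, in m); z points along the fingers, y is the line along which they close (so a half turn about z gives the same grasp; the last joint's range is limited). The gripper opens to 85 mm and grips with 20 to 120 N. Pads are 22 mm wide; open, the fingers measure 114 mm over their backs; the gripper's body (76 mm by 85 mm) begins 54 mm behind the grasp point. The pads swing forward as they close: fully open they stand 13 mm farther back than shut.
Start: joints at [-1.444, 0.291, -0.153, 1.127, 0, 1.431], TCP at [0.138, -0.507, 0.231] pointing down, gripper open.
Joint ranges: [-2.52, 2.52], [-0.91, 1.74], [-1.3, 1.37], [-1.96, 2.02], [-1.52, 1.47], [-3.14, 3.14]. Speed limits (rad/s): [2.22, 2.22, 2.79, 3.14, 3.14, 3.14].

### API

Orientations are given as a rotation vector (axis times angle).
In Python, from cell import manip gives the robot as it stands. The module is installed in compiled form; this text tells all that it offers. Calls block until the motion is done:
- manip.move_pose(position, orientation): joint-space move of the TCP to a pose.
- manip.movel(position, frame=None, speed=0.15): straight line of the TCP; frame=None keeps the orientation; speed is the mean speed in m/s.
- manip.movej(angles): joint-space move.
- manip.command_gripper(opening): finger opening in m; the grip force is fixed at half the most; returns when the fingers have stopped.
- manip.pause(seconds).
- manip.inverse_kinematics(position, orientation): joint angles nearest the present ones, or None.
- manip.state(): the state.
- manip.grab_frame(name): name is "scene" or "top" or "wrist"; returns a dict with "image" (480x640x3 uint8, red, green, blue), "vfov" (degrees; the focal length in pixels is half the picture's height over the tangent of half this angle, whatever the lens; pixels are square), "cx", "cy" (the principal point, pixels), "extrinsics" (4x4, takes a point from world to camera coordinates). Camera axes: x right, y down, z forward; pixel columns grow to the right and rows downward; lengths in m; the calibration is good to about 2 mm. A picture is of the moment at which its call begins. There is no depth.
A pose or a line that the arm cannot do raises manip.MotionError and nothing moves.
- manip.finish_job(): hands the job in; it is judged then, once.
Trained networks look in a picture, given as the dict that the camera call returned (one of the last four; its "shot" number tells which), for a name from the list of things; names that differ only in an ending like _2 or _b are one class to them, and where a whole thing is asked for, a point or a joint stands for the part that bears it (a point fixed in the world has none). Each returns a list of dicts, best first, with "p" (0 to 1); they miss things now and then, are a little off and sometimes report something else, mostly with a low value. They report only what shows in the picture. A call takes as long as a camera call. They do not tell look-alikes from the thing itself.
- manip.search_frame(picture, target): "rect" ([left, top, width, height] in pixels, round what is visible of it).
- manip.tip_of(picture, target): "xy" ([column, row] in pixels: a listed point, or the origin of a listed thing).
The state is a dict: "clock": time; "joint_pos": joint angles; "joint_vel": joint speeds; "effort": joint torques, N m; "position": TCP position; "ee_rot": TCP orientation; "force": force on the tool from outside, world axes, zero at the start; "torque": the same for the moment, N m; "grip_width": finger opening in m; "grasp_force": force on a finger pad.
Only numpy, scipy, OpenCV 4.12 (cv2) and the standard library are available. Lean on these libraries where they do the work, as an engineer would, in place of code of your own. Each camera call takes 0.05 s, during which the arm holds its last target. There are 200 camera calls.

### The job

Pull the little steel cabinet's door open by its handle and swing it wide, square to the cabinet or beyond. Then put the four-jaw lathe chuck away: set it down (do not drop it) on the cabinet floor, upright with its jaws up and fully inside so that the door could be shut over it. Leave the door wide open for the next things, and leave the can and jar in the cabinet and the other things on the bench where they stand.

Things in the scene. Friction and masses are not known exactly. Their poses are not given: they have to be found in the camera images.
- cabinet: Grey steel cabinet fixed on the bench, 280 wide (y), 200 deep (x), 320 mm high. Origin: centre of its underside, z up; the front, covered by the door, is the plane x = -100 mm and faces its -x. Inside: floor 20 mm above the bench, roof underside at 306, side walls at y = +-134, back at x = 94. The chuck goes on the free middle of the floor, about (-38, 0) mm, gripper tilted under the roof.
- cab_door (a joint): Door angle (rad): 0 shut, 1.57 square to the cabinet, stop at 1.95; starts at 0 to 0.06. Swings outwards, anticlockwise from above, about the upright hinge at the cabinet's y = -140 mm edge. Friction hinge (0.15 N m): the door stays where it is left; no catch. Door 280 wide, 312 high, 16 mm thick, over the whole front.
- cab_door_hinge (a point): Point on the door's upright hinge axis, 160 mm above the bench; in the cabinet frame (-102, -140, 160) mm. Its axes turn with the door: y runs along the door to its free edge, -x points out of the outer face, z up.
- cab_handle: Upright round steel bar handle, 12 mm thick, 132 mm long, on two stand-offs 104 mm apart that hold its centre line 40 mm off the door's outer face. Origin: middle of the bar, 190 mm above the bench, in the hinge point's frame (-56, 245, 30) mm; z along the bar, -x away from the door.
- chuck: Four-jaw lathe chuck, steel, 0.65 to 0.9 kg, standing loose on the bench, jaws up. Origin: centre of its underside, z up along its axis. Foot 72 mm across to 12 mm high, body 84 across to 55, jaw base 66 across to 61, then the closed long jaws, the part to grip: a cylinder 48 mm across from 61 to 102 mm high.
- bowl_blank: Bystander: round wooden bowl blank on the bench, 110 across, 40 mm high. Origin under its centre.
- wax_tin: Bystander: flat metal tin on the bench, 72 across, 45 mm high. Origin under its centre.
- oil_can: Bystander: dark metal can 60 across, 120 mm high, standing in the cabinet's back corner on the hinge side, about (55, -85) mm in the cabinet frame. Origin under its centre.
- glass_jar: Bystander: glass jar with steel lid, 64 across, 85 mm high, standing in the cabinet's other back corner, about (55, 85) mm in the cabinet frame. Origin under its centre.
Things that resemble listed ones, but are neither listed nor needed, are in the scene too. Of the things that look like the chuck, take the one that is nearest to the robot's base at the start.

How it is judged:
On the way, in this order (a step that is already met when the one before it is completed fails the run):
1. the door is drawn off its frame (10 degrees) with the fingers on its handle (value of joint cab_door above 0.175 rad and contact force between the fingers and cab_handle above 0.2 N), for 0.05 s.
2. the door stands about square to the cabinet or further open (85 degrees or more) (value of joint cab_door above 1.48 rad), for 0.2 s.
At the end, for the whole second after the job is handed in: The door stands open 1.45 rad (83 degrees) or more; the chuck stands at rest, upright within 0.08 rad, on the cabinet floor (its underside within 5 mm of it), wholly behind the plane of the open front (centre at least 42 mm behind it); the other things are within 30 mm of where they stood (value of joint cab_door above 1.45 rad and x of chuck in the frame of cabinet between -0.058 and 0.06 m and y of chuck in the frame of cabinet between -0.1 and 0.1 m and z of chuck in the frame of cabinet between 0.015 and 0.025 m and angle between chuck's own z axis and vertical below 0.08 rad and linear speed of chuck below 0.02 m/s); the robot touches nothing.
It fails at once if the chuck is let go in the air (underside over 40 mm above the bench, that is over 20 mm above the cabinet floor, with no finger on it) (height (world z) of chuck above 0.04 m and contact force between the fingers and chuck below 0.05 N).
It fails at once if the oil can or the glass jar is shifted more than 30 mm or knocked over (distance of any of oil_can, glass_jar from where it was at the start of the episode above 0.03 m or angle between any of oil_can, glass_jar's own z axis and vertical above 0.4 rad).
It fails at once if the bowl blank or the wax tin is shifted more than 30 mm (distance of any of bowl_blank, wax_tin from where it was at the start of the episode above 0.03 m).
It also fails if it takes over 67 s, if anything falls off the work surface, if the arm or the gripper's body presses on something with over 40 N, if the wrist force passes 120 N, or if a joint passes its speed limit or range.

## Working session

There is one attempt and no reset: what is moved stays moved. The work goes in short steps, each a Python script; the robot and the scene stay as the last script left them, time stands still between calls to the robot, and variables do not carry over. Pictures are saved under pics/ and viewed, at most 10 in all, crops included, and the job is handed in when it is done.

```bash
mkdir -p pics; cat > h.py <<'E'
from cell import manip
import numpy as np, cv2
from scipy.spatial.transform import Rotation as R
def K(p):
    f=240/np.tan(np.radians(p["vfov"])/2); return f,p["cx"],p["cy"]
def ray(p,uv):
    f,cx,cy=K(p);E=np.array(p["extrinsics"]);Rm=E[:3,:3];t=E[:3,3]
    d=Rm.T@np.array([(uv[0]-cx)/f,(uv[1]-cy)/f,1]);return -Rm.T@t,d/np.linalg.norm(d)
def atz(p,uv,z):
    o,d=ray(p,uv);return o+d*(z-o[2])/d[2]
def tri(rs):
    A=0;b=0
    for o,d in rs:
        M=np.eye(3)-np.outer(d,d);A=A+M;b=b+M@o
    x=np.linalg.solve(A,b);return x,[round(float(np.linalg.norm((np.eye(3)-np.outer(d,d))@(x-o))),4) for o,d in rs]
def proj(p,X):
    f,cx,cy=K(p);c=np.array(p["extrinsics"])@np.append(X,1);return f*c[0]/c[2]+cx,f*c[1]/c[2]+cy
def save(p,n): cv2.imwrite(f"pics/{n}.png",cv2.cvtColor(p["image"],cv2.COLOR_RGB2BGR))
E
python3 - <<'E'
from h import *
np.set_printoptions(precision=3,suppress=True)
for c in["scene","top"]:
    p=manip.grab_frame(c);save(p,c);o,d=ray(p,(320,240));print(c,o,d,p["vfov"],p["cx"],p["cy"])
    for t in["cabinet","cab_door_hinge","cab_handle","chuck","bowl_blank","wax_tin"]:
        print(t,[(round(r["p"],2),np.round(r["xy"],1),atz(p,r["xy"],{"cab_door_hinge":.16,"cab_handle":.19}.get(t,0))) for r in manip.tip_of(p,t)][:5])
        print("  ",[(round(r["p"],2),np.round(r["rect"])) for r in manip.search_frame(p,t)][:5])
print(manip.state())
E
```

```text
scene [0.9   0.013 1.351] [-0.309 -0.039 -0.95 ] 50.45418436506335 320.09529235628537 246.35719924581824
cabinet []
   [(0.93, array([381., 210., 172., 174.]))]
cab_door_hinge [(0.97, array([388.4, 324.8]), array([0.702, 0.147, 0.16 ]))]
   []
cab_handle [(0.74, array([170.1, 230.6]), array([ 0.541, -0.397,  0.19 ])), (0.57, array([427.8, 226.5]), array([0.459, 0.22 , 0.19 ]))]
   [(0.74, array([422., 217.,  26.,  28.]))]
chuck [(0.94, array([154.9, 283.4]), array([ 0.637, -0.474,  0.   ])), (0.94, array([164.9, 168.5]), array([ 0.296, -0.519,  0.   ])), (0.89, array([261.7, 279.9]), array([ 0.594, -0.187,  0.   ])), (0.62, array([227.3, 213.1]), array([ 0.412, -0.314,  0.   ]))]
   [(0.98, array([146., 148.,  32.,  37.])), (0.94, array([130., 264.,  40.,  37.])), (0.86, array([214., 194.,  34.,  37.])), (0.57, array([243., 257.,  33.,  34.]))]
bowl_blank [(0.63, array([170.5, 231.3]), array([ 0.485, -0.463,  0.   ]))]
   [(0.94, array([150., 209.,  42.,  37.]))]
wax_tin [(0.93, array([218. , 273.1]), array([ 0.588, -0.309,  0.   ]))]
   [(0.83, array([206., 258.,  24.,  30.]))]
top 
[... 878 characters left out ...]
.]))]
bowl_blank [(0.88, array([448.7, 251.4]), array([ 0.481, -0.447,  0.   ]))]
   [(0.65, array([436., 232.,  47.,  38.]))]
wax_tin [(0.91, array([405.4, 215. ]), array([ 0.59 , -0.318,  0.   ]))]
   [(0.64, array([395., 201.,  22.,  23.]))]
{'clock': 1.3, 'joint_pos': array([-1.444,  0.291, -0.153,  1.127, -0.   ,  1.432]), 'joint_vel': array([ 0.   ,  0.001, -0.001,  0.001, -0.   ,  0.   ]), 'effort': array([ -0.   , -53.702,  33.164,   0.002,  -0.   ,   0.   ]), 'position': array([ 0.138, -0.507,  0.231]), 'ee_rot': array([-3.114, -0.416,  0.   ]), 'force': array([-0.469,  0.562,  0.288]), 'torque': array([ 0.018, -0.027, -0.044]), 'grasp_force': 0.0, 'grip_width': 0.08517674819669394}
```

View pics/scene.png

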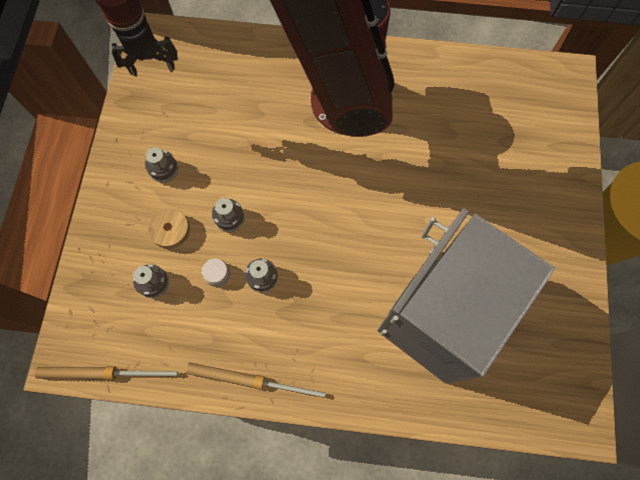

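View pics/top.png

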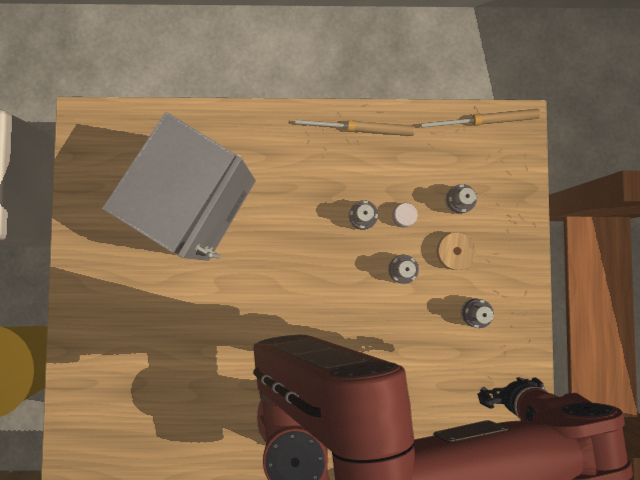

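The pictures show four chucks. In the scene view they are at about (155,283), (165,168), (262,280) and (227,213). The one at (227,213), roughly (0.42,-0.31) m, is nearest the base. The cabinet front faces (-0.5,-0.87), with the handle near (0.46,0.22). Next I'll refine these with the wrist camera.

```bash
cat >> h.py <<'E'
def rotv(head,down):
    """tool z = heading `head` (rad, world yaw) dipped `down` rad below horizontal; tool y horizontal"""
    z=np.array([np.cos(head)*np.cos(down),np.sin(head)*np.cos(down),-np.sin(down)])
    y=np.array([-np.sin(head),np.cos(head),0.])
    return np.column_stack([np.cross(y,z),y,z])
def rv(head,down,flip=False):
    M=rotv(head,down)
    if flip: M=M@np.diag([-1,-1,1])
    return R.from_matrix(M).as_rotvec()
np.set_printoptions(precision=3,suppress=True)
E
python3 - <<'E'
from h import *
def look(pos,rot,n,ts):
    manip.move_pose(pos,rot);p=manip.grab_frame("wrist");save(p,n);out={}
    for t in ts: out[t]=(p,[(r["p"],r["xy"]) for r in manip.tip_of(p,t)])
    out["rect"]=[(round(r["p"],2),np.round(r["rect"])) for r in manip.search_frame(p,ts[0])]
    o,d=ray(p,(320,240));print(n,o,d,p["vfov"]);return out
def show(views,t,z):
    for v in views:
        p,l=v[t];print(t,[(round(a,2),np.round(xy),atz(p,xy,z)) for a,xy in l],v["rect"])
v=[look([.36,-.36,.33],rv(0,np.pi/2),"c1",["chuck"]),look([.46,-.30,.33],rv(0,np.pi/2),"c2",["chuck"])]
show(v,"chuck",0)
best=[]
for w in v:
    p,l=w["chuck"]; l=[xy for a,xy in l if np.linalg.norm(atz(p,xy,0)[:2]-[.418,-.311])<.04]
    if l: best.append(ray(p,l[0]))
if len(best)==2: print("tri",tri(best))
v=[look([.36,.08,.42],rv(np.pi/3,1.0),"d1",["cab_handle","cab_door_hinge"]),look([.44,.05,.36],rv(np.pi/3,.9),"d2",["cab_handle","cab_door_hinge"])]
for t,z in(("cab_handle",.19),("cab_door_hinge",.16)):
    show(v,t,z)
    if all(w[t][1] for w in v): print("tri",t,tri([ray(w[t][0],w[t][1][0][1]) for w in v]))
s=manip.state();print(s["clock"],s["joint_pos"],s["force"])
E
```

```text
c1 [ 0.289 -0.36   0.474] [ 0.269  0.005 -0.963] 68.02411742265853
c2 [ 0.389 -0.3    0.473] [ 0.269  0.006 -0.963] 68.02411742265853
chuck [(0.89, array([437., 344.]), array([ 0.585, -0.181,  0.   ])), (0.77, array([361., 245.]), array([ 0.429, -0.301,  0.   ])), (0.6, array([247., 373.]), array([ 0.635, -0.47 ,  0.   ])), (0.55, array([197., 149.]), array([ 0.3  , -0.516,  0.   ]))] [(0.98, array([413., 326.,  31.,  70.])), (0.98, array([211., 354.,  62.,  78.])), (0.85, array([141., 114.,  87.,  76.])), (0.77, array([333., 220.,  70.,  70.]))]
chuck [(0.97, array([204., 315.]), array([ 0.636, -0.467,  0.   ])), (0.89, array([140.,  67.]), array([ 0.305, -0.516,  0.   ])), (0.81, array([404., 282.]), array([ 0.584, -0.176,  0.   ])), (0.64, array([319., 171.]), array([ 0.428, -0.299,  0.   ]))] [(0.93, array([372., 258.,  69.,  78.])), (0.78, array([282., 138.,  72.,  71.])), (0.65, array([160., 293.,  66.,  61.])), (0.58, array([ 60.,  13., 110.,  90.]))]
tri (array([ 0.429, -0.3  , -0.003]), [0.0013, 0.0013])
d1 [ 0.292 -0.039  0.503] [ 0.37   0.65  -0.664] 68.02411742265853
d2 [ 0.368 -0.075  0.428] [ 0.399  0.705 -0.586] 68.02411742265853
cab_handle [(0.85, array([305., 217.]), array([0.46, 0.22, 0.19]))] [(0.92, array([295., 185.,  21., 100.]))]
cab_handle [(0.82, array([379., 228.]), array([0.463, 0.224, 0.19 ]))] [(0.92, array([364., 184.,  30., 115.]))]
tri cab_handle (array([0.46 , 0.218, 0.194]), [0.0016, 0.0016])
cab_door_hinge [(0.61, array([134., 232.]), array([0.701, 0.149, 0.16 ]))] [(0.92, array([295., 185.,  21., 100.]))]
cab_door_hinge [(0.97, array([177., 236.]), array([0.702, 0.149, 0.16 ]))] [(0.92, array([364., 184.,  30., 115.]))]
tri cab_door_hinge (array([0.702, 0.149, 0.16 ]), [0.0003, 0.0003])
6.5333 [-0.554 -0.053 -0.395  1.252  0.67  -1.61 ] [ 0.425 -0.171 -0.493]
```

```bash
cat >> h.py <<'E'
H=np.array([.702,.149]);V=np.array([.461,.221])-H;YAW0=np.radians(60.5);G=manip.grip_point_offset
def handle_pose(th,tilt,z=.215,back=0.,lag=0.):
    """TCP pose gripping the bar with door turned th from its start; tilt=dip below horizontal"""
    c,s=np.cos(th),np.sin(th);p=H+np.array([[c,-s],[s,c]])@V
    hd=YAW0+th-lag;M=rotv(hd,tilt);return np.append(p,z)+M[:,2]*(G-back),hd
E
python3 - <<'E'
from h import *
for flip in(0,1):
  for tilt in np.radians([70,60,45]):
    print("flip",flip,"dip",np.degrees(tilt))
    for th in np.radians([0,30,60,90,100,105]):
        p,hd=handle_pose(th,tilt);print(round(np.degrees(th)),manip.inverse_kinematics(p,rv(hd,tilt,flip)))
    p,hd=handle_pose(0,tilt,back=.1);print("pre",manip.inverse_kinematics(p,rv(hd,tilt,flip)))
# place poses
C=np.array([.632,.307]);cx=np.array([np.cos(YAW0-.03),np.sin(YAW0-.03)])
for dip in(30,40,50,60):
  for hd in(25,35,45,55):
    for f in(0,1):
      r=[]
      for back in(.2,.0):
        g=np.append(C-cx*.036-back*cx,.105);h=np.radians(hd);M=rotv(h,np.radians(dip))
        q=manip.inverse_kinematics(g+M[:,2]*G,rv(h,np.radians(dip),f));r.append(q)
      print(dip,hd,f,*r)
E
```

```text
flip 0 dip 70.0
0 [ 0.137  0.108 -0.544  0.702  0.275 -0.889]
30 [-0.189  0.222 -0.395  1.025  0.342 -1.781]
60 [-0.321  0.495  0.003  1.347  0.227 -2.455]
90 [-0.296  0.847  0.639  1.704  0.074 -2.935]
100 [-0.267  1.017  0.987  1.889  0.025 -3.073]
105 None
pre [ 0.069 -0.006 -0.406  0.973  0.289 -0.958]
flip 0 dip 59.99999999999999
0 [ 0.039  0.054 -0.678  0.543  0.439 -0.95 ]
30 [-0.292  0.273 -0.395  1.072  0.498 -1.915]
60 [-0.373  0.612  0.126  1.511  0.314 -2.545]
90 None
100 None
105 None
pre [-0.079 -0.082 -0.559  0.854  0.47  -1.077]
flip 0 dip 45.0
0 [-0.113  0.037 -0.864  0.296  0.709 -1.03 ]
30 [-0.42   0.4   -0.373  1.191  0.699 -2.144]
60 [-0.432  0.802  0.311  1.767  0.415 -2.686]
90 None
100 None
105 None
pre [-0.318 -0.104 -0.756  0.726  0.766 -1.295]
flip 1 dip 70.0
0 [ 0.137  0.108 -0.544  0.702  0.275  2.253]
30 [-0.189  0.222 -0.395  1.025  0.342  1.36 ]
60 [-0.321  0.495  0.003  1.347  0.227  0.686]
90 [-0.296  0.847  0.639  1.704  0.074  0.206]
100 [-0.267  1.017  0.987  1.889  0.025  0.069]
105 None
pre [ 0.069 -0.006 -0.406  0.973  0.289  2.184]
flip 1 dip 
[... 2677 characters left out ...]
-0.606  0.045  0.079 -0.137]
60 25 1 [-0.087  0.185 -0.944 -0.021  0.253  2.678] [ 0.279  0.401 -0.606  0.045  0.079  3.005]
60 35 0 [-0.145  0.207 -0.897  0.069  0.35  -0.684] [ 0.229  0.408 -0.589  0.082  0.187 -0.335]
60 35 1 [-0.145  0.207 -0.897  0.069  0.35   2.457] [ 0.229  0.408 -0.589  0.082  0.187  2.807]
60 45 0 [-0.189  0.24  -0.832  0.185  0.427 -0.906] [ 0.184  0.425 -0.549  0.153  0.287 -0.536]
60 45 1 [-0.189  0.24  -0.832  0.185  0.427  2.235] [ 0.184  0.425 -0.549  0.153  0.287  2.606]
60 55 0 [-0.22   0.284 -0.753  0.318  0.481 -1.127] [ 0.146  0.452 -0.489  0.253  0.372 -0.742]
60 55 1 [-0.22   0.284 -0.753  0.318  0.481  2.014] [ 0.146  0.452 -0.489  0.253  0.372  2.4  ]
```

View pics/d2.png

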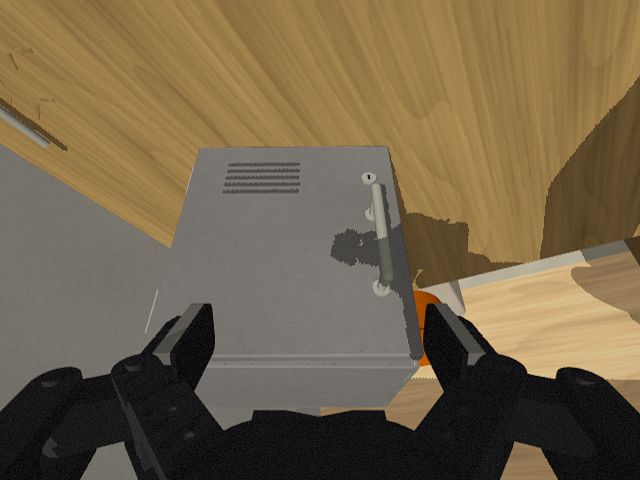

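```bash
python3 - <<'E'
from h import *
t=np.radians(70)
p,hd=handle_pose(0,t,back=.11);manip.move_pose(p,rv(hd,t))
p,hd=handle_pose(0,t);manip.movel(p,speed=.12)
manip.command_gripper(0.0);s=manip.state();print(s["clock"],s["grip_width"],s["grasp_force"],s["force"])
for a in range(5,51,5):
    p,hd=handle_pose(np.radians(a),t);manip.move_pose(p,rv(hd,t))
    s=manip.state();print(a,s["clock"],s["grip_width"],s["grasp_force"],s["force"],s["torque"])
p=manip.grab_frame("scene");save(p,"s2");print(manip.tip_of(p,"cab_handle")[:2])
E
```

```text
9.1167 0.010165203159827047 58.49515378475189 [-5.138  2.243  5.293]
5 9.3833 0.010277353949610919 60.368170738220215 [-6.244  1.091  6.703] [0.215 0.972 0.454]
10 9.6583 0.01057628585148369 60.46380937099457 [-6.675  0.681  7.579] [0.131 0.993 0.378]
15 9.9333 0.010714505101908328 60.50512075424194 [-5.391 -0.378  7.321] [0.09  0.874 0.347]
20 10.2 0.010575593966925078 60.72622239589691 [-4.332 -0.693  7.304] [-0.012  0.781  0.278]
25 10.4667 0.010421201754711585 60.89513182640076 [-3.413 -1.077  7.42 ] [-0.05   0.678  0.265]
30 10.725 0.010302093908960884 61.36450946331024 [-2.772 -0.947  7.644] [-0.092  0.548  0.251]
35 10.9833 0.01029963883998341 61.580668687820435 [-2.946 -1.211  6.612] [-0.118  0.46   0.18 ]
40 11.2333 0.010484557208589278 61.996575593948364 [-1.503 -0.652  6.384] [-0.023  0.296  0.133]
45 11.4833 0.010066249274241582 62.12198495864868 [-0.876  0.536  5.85 ] [-0.045  0.174  0.079]
50 11.7333 0.010101637842588024 62.16384172439575 [ 0.285 -0.215  4.379] [ 0.034  0.105 -0.018]
[{'xy': [339.9, 229.5], 'p': 0.55}]
```

View pics/s2.png

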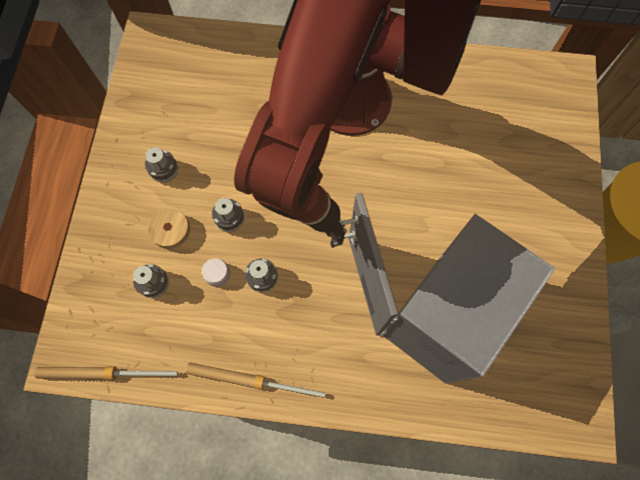

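```bash
python3 - <<'E'
from h import *
t=np.radians(70);dn=rv(0,np.pi/2)
manip.command_gripper(0.06)
p,hd=handle_pose(np.radians(50),t,back=.17);manip.movel(p,speed=.25)
p[2]=.42;manip.movel(p,speed=.3)
def pt(a,d,rho=.22,z=.275):
    y=YAW0+np.radians(a);n=np.array([np.cos(y),np.sin(y)]);u=np.array([-n[1],n[0]])
    return np.append(H+rho*u+d*n,z)
manip.move_pose(pt(50,.08,z=.43),dn);manip.command_gripper(0)
manip.movel(pt(50,.08),speed=.25)
manip.movel(pt(50,.025),speed=.15)
for a in range(55,106,5):
    manip.movel(pt(a,.02),speed=.12)
    s=manip.state();print(a,s["clock"],s["force"])
manip.movel(pt(105,.10,rho=.2),speed=.2)
for c in("scene","top"):
    p=manip.grab_frame(c);save(p,"o_"+c)
    for n in("cab_door_hinge","oil_can","glass_jar","cab_handle","chuck"):
        z={"cab_door_hinge":.16,"cab_handle":.19,"oil_can":.02,"glass_jar":.02}.get(n,0);print(c,n,[(round(r["p"],2),atz(p,r["xy"],z)) for r in manip.tip_of(p,n)])
E
```

```text
55 17.9167 [ 0.008 -0.392 -0.517]
60 18.225 [ 0.011  1.    -1.195]
65 18.5333 [ 0.919 -0.257 -0.616]
70 18.8417 [-0.253 -0.614  0.245]
75 19.15 [ 0.288  0.579 -0.209]
80 19.4583 [-0.523  0.941  0.116]
85 19.7667 [-0.568  0.442 -0.643]
90 20.075 [ 0.028 -0.257  0.225]
95 20.3833 [-0.291 -0.47   0.137]
100 20.6917 [-0.044  0.121 -0.336]
105 21.0 [-0.583  0.242 -0.178]
scene cab_door_hinge [(0.64, array([0.709, 0.148, 0.16 ]))]
scene oil_can []
scene glass_jar []
scene cab_handle [(0.5, array([ 0.702, -0.103,  0.19 ]))]
scene chuck [(0.76, array([ 0.638, -0.479,  0.   ])), (0.75, array([ 0.422, -0.306,  0.   ])), (0.59, array([ 0.586, -0.189,  0.   ])), (0.56, array([ 0.304, -0.512,  0.   ]))]
top cab_door_hinge [(0.82, array([0.711, 0.152, 0.16 ]))]
top oil_can []
top glass_jar []
top cab_handle [(0.37, array([ 0.704, -0.099,  0.19 ]))]
top chuck [(0.93, array([ 0.429, -0.307,  0.   ])), (0.89, array([ 0.306, -0.518,  0.   ])), (0.59, array([ 0.636, -0.484,  0.   ])), (0.58, array([ 0.581, -0.184,  0.   ]))]
```

View pics/o_top.png

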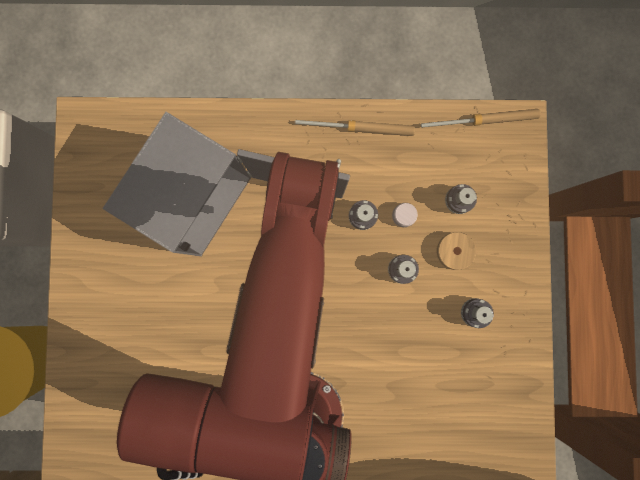

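```bash
python3 - <<'E'
from h import *
s=manip.state();p=s["position"].copy();manip.movel([p[0]-.08,p[1],.40],speed=.3);manip.command_gripper(.085)
acc={}
def look(pos,rot,n,ts):
    manip.move_pose(pos,rot);p=manip.grab_frame("wrist");save(p,n)
    for t,g in ts.items():
        c=[r for r in manip.tip_of(p,t) if np.linalg.norm(atz(p,r["xy"],g[2])[:2]-g[:2])<.08]
        if c: acc.setdefault(t,[]).append(ray(p,c[0]["xy"]));print(n,t,c[0]["p"],np.round(c[0]["xy"]),atz(p,c[0]["xy"],g[2]))
cs={"oil_can":(.735,.312,.02),"glass_jar":(.588,.395,.02),"cabinet":(.632,.307,0)}
h=np.radians(55)
look([.46,.06,.26],rv(h,np.radians(40)),"k1",cs)
look([.50,.10,.31],rv(h,np.radians(50)),"k2",cs)
a=np.radians(-35.5);c=np.array([.427,-.304,0])
for i,(bk,z) in enumerate(((.10,.22),(.04,.27))):
    look(c+[-bk*np.cos(a),-bk*np.sin(a),z],rv(a,np.radians(60)),f"e{i}",{"chuck":c})
for t,l in acc.items():
    if len(l)>1: print("tri",t,tri(l))
print(manip.state()["clock"])
E
```

```text
k1 oil_can 0.72 [267. 217.] [0.741 0.312 0.02 ]
k1 glass_jar 0.75 [374. 214.] [0.591 0.403 0.02 ]
k1 cabinet 0.67 [317. 185.] [0.636 0.307 0.   ]
k2 oil_can 0.93 [271. 218.] [0.741 0.313 0.02 ]
k2 glass_jar 0.72 [383. 213.] [0.587 0.405 0.02 ]
k2 cabinet 0.68 [323. 183.] [ 0.639  0.312 -0.   ]
e0 chuck 0.86 [321. 182.] [ 0.425 -0.298  0.   ]
e1 chuck 0.64 [320. 108.] [ 0.427 -0.301  0.   ]
tri oil_can (array([0.742, 0.314, 0.019]), [0.0001, 0.0001])
tri glass_jar (array([0.587, 0.4  , 0.023]), [0.0021, 0.0021])
tri cabinet (array([ 0.647,  0.323, -0.013]), [0.0002, 0.0002])
tri chuck (array([ 0.432, -0.304, -0.012]), [0.0005, 0.0005])
27.7083
```

View pics/k1.png

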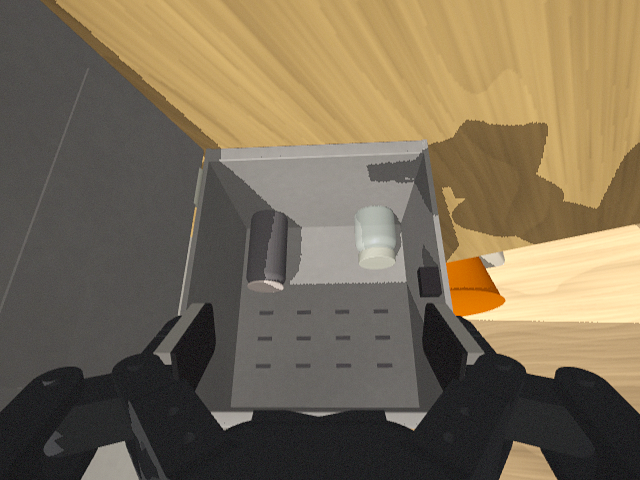

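View pics/e0.png

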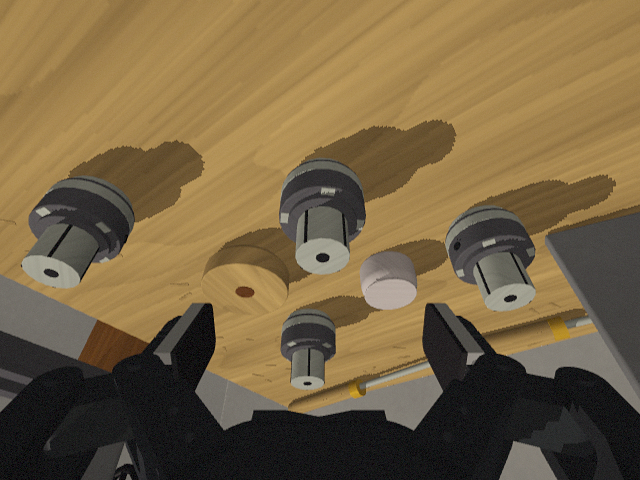

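```bash
python3 - <<'E'
from h import *
def T(pos,r):
    M=np.eye(4);M[:3,:3]=R.from_rotvec(r).as_matrix();M[:3,3]=pos;return M
a=np.radians(-35.5);c=np.array([.427,-.304,0]);s=manip.state()
p=manip.grab_frame("wrist");X=np.array(p["extrinsics"])@T(s["position"],s["ee_rot"])
q=dict(p);q["extrinsics"]=X@np.linalg.inv(T(c+[-.1*np.cos(a),-.1*np.sin(a),.22],rv(a,np.radians(60))))
print("e0 jawtop",atz(q,(322,257),.102),"hole",atz(q,(322.5,258),.102))
g=cv2.cvtColor(p["image"],cv2.COLOR_RGB2GRAY);u,v=map(int,proj(p,[c[0],c[1],.102]));print(u,v)
cir=cv2.HoughCircles(cv2.GaussianBlur(g,(5,5),0)[v-60:v+60,u-60:u+60],cv2.HOUGH_GRADIENT,1,20,param1=80,param2=18,minRadius=22,maxRadius=45)
if cir is not None:
    for x,y,r in cir[0][:3]: print(x+u-60,y+v-60,r,atz(p,(x+u-60,y+v-60),.102))
cv2.imwrite("pics/j.png",cv2.resize(cv2.cvtColor(p["image"],cv2.COLOR_RGB2BGR)[max(v-100,0):v+70,u-90:u+90],None,fx=3,fy=3));print("crop origin",u-90,max(v-100,0))
for z in(.102,0): print(z,proj(p,[c[0],c[1],z]))
# feasibility of place
E
```

```text
e0 jawtop [ 0.429 -0.301  0.102] hole [ 0.43  -0.302  0.102]
317 168
324.5 149.5 41.1 [ 0.415 -0.288  0.102]
319.5 169.5 25.4 [ 0.428 -0.303  0.102]
crop origin 227 68
0.102 (np.float64(317.42670757815364), np.float64(168.94224058413874))
0 (np.float64(317.54834452229045), np.float64(113.12999885745245))
```

View pics/j.png

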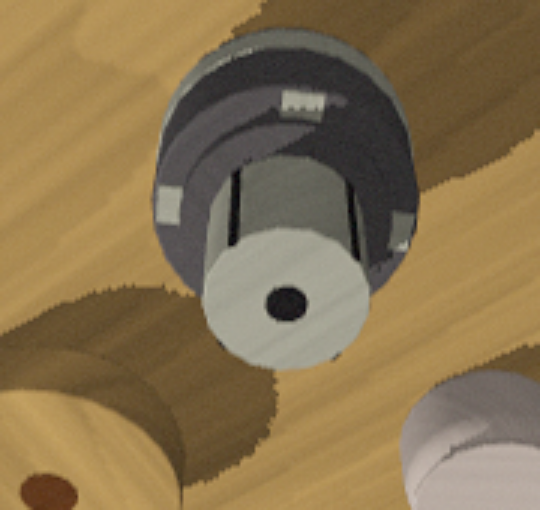

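```bash
python3 - <<'E'
from h import *
a=np.radians(-35.5);dp=np.radians(50);M=rotv(a,dp)
g=np.array([.4285,-.302,.089])+M[:,2]*(G+.003)
manip.move_pose(g-M[:,2]*.12,rv(a,dp));manip.movel(g,speed=.12)
s0=manip.state();print("pre",s0["force"])
manip.command_gripper(0);s=manip.state();print(s["clock"],s["grip_width"],s["grasp_force"],s["force"],s["torque"])
manip.movel(g+[0,0,.03],speed=.06)
s=manip.state();print(s["clock"],s["grip_width"],s["grasp_force"],s["force"],s["torque"])
manip.movel(g+[0,0,.14],speed=.2)
s=manip.state();print(s["clock"],s["grip_width"],s["grasp_force"],s["force"],s["torque"])
# plan place
yw=np.radians(59.8);x=np.array([np.cos(yw),np.sin(yw),0]);y=np.array([-x[1],x[0],0]);C=np.append(H,0)+.102*x+.14*y
h=np.radians(45);N=rotv(h,dp);t=C-.033*x+[0,0,.02+.089]+N[:,2]*(G+.003)
for k in(t-.24*x+[0,0,.14],t-.24*x+[0,0,.012],t+[0,0,.012]): print(k,manip.inverse_kinematics(k,rv(h,dp)))
p=manip.grab_frame("scene");save(p,"lift")
E
```

```text
pre [-0.277  0.478  0.064]
30.0167 0.046536438838483934 60.05087614059448 [-2.531  5.044  8.14 ] [0.292 0.22  0.23 ]
30.6667 0.04674228088827598 62.43378281593323 [-0.517  0.217 -7.825] [0.992 1.341 0.021]
31.3667 0.04646544633154801 62.66993165016174 [ 0.151  0.052 -8.574] [0.982 1.391 0.012]
[0.505 0.081 0.232] [-0.384 -0.015 -0.748  0.52   0.633 -1.065]
[0.505 0.081 0.104] [-0.384  0.218 -0.943  0.093  0.633 -1.065]
[0.626 0.289 0.104] [ 0.141  0.399 -0.699 -0.118  0.396 -0.522]
```

View pics/lift.png

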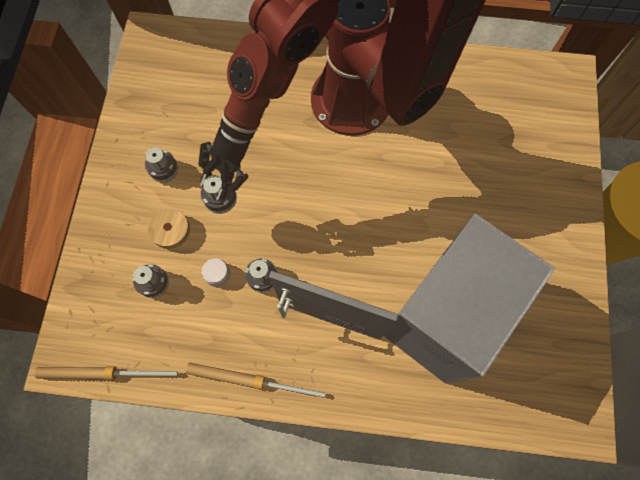

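```bash
python3 - <<'E'
from h import *
dp=np.radians(50)
yw=np.radians(59.8);x=np.array([np.cos(yw),np.sin(yw),0]);y=np.array([-x[1],x[0],0]);C=np.append(H,0)+.102*x+.14*y
h=np.radians(45);N=rotv(h,dp);t=C-.033*x+[0,0,.02+.089]+N[:,2]*(G+.003)
manip.move_pose(t-.24*x+[0,0,.14],rv(h,dp))
manip.movel(t-.24*x+[0,0,.013],speed=.2)
s=manip.state();print(s["clock"],s["grip_width"],s["force"])
manip.movel(t+[0,0,.013],speed=.12)
s=manip.state();print(s["clock"],s["grip_width"],s["force"],s["torque"]);f0=s["force"][2]
for k in range(1,19):
    manip.movel(t+[0,0,.013-.001*k],speed=.02);s=manip.state();f=s["force"];print(k,f)
    if f[2]-f0>5: break
print(s["clock"],s["grip_width"],s["torque"])
E
```

```text
33.625 0.046753315676121725 [-0.701  0.62  -7.591]
35.775 0.046708291499860485 [ 0.363 -0.317 -6.799] [-1.199  1.128  0.051]
1 [-0.088 -0.412 -6.739]
2 [ 0.769 -0.477 -7.249]
3 [ 0.519  0.396 -7.726]
4 [-0.459 -0.982 -7.11 ]
5 [-1.307 -0.5   -7.649]
6 [-0.249  0.536 -7.831]
7 [ 0.105 -0.744 -7.138]
8 [-0.123 -0.42  -7.482]
9 [-0.76   0.271 -7.217]
10 [ 0.071  0.494 -7.763]
11 [ 0.076 -0.827 -8.011]
12 [ 0.783 -0.119 -7.249]
13 [-4.323 -1.803  0.89 ]
39.025 0.0468193171824287 [-0.797  1.147  0.21 ]
```

```bash
python3 - <<'E'
from h import *
s=manip.state();p=s["position"].copy();p[2]-=.001;manip.movel(p,speed=.02);print(manip.state()["force"])
manip.command_gripper(.085);manip.pause(.2)
s=manip.state();print(s["grip_width"],s["force"])
h=np.radians(45);u=np.array([np.cos(h),np.sin(h),0])
q=manip.state()["position"].copy()
manip.movel(q-.03*u,speed=.06);print(manip.state()["force"])
manip.movel(q-.15*u+[0,0,.03],speed=.15)
yw=np.radians(59.8);x=np.array([np.cos(yw),np.sin(yw),0]);y=np.array([-x[1],x[0],0]);C=np.append(H,0)+.102*x+.14*y
r=q-.15*u-.15*x;r[2]=.26;manip.movel(r,speed=.25)
manip.move_pose([.44,.03,.26],rv(np.radians(52),np.radians(40)))
p=manip.grab_frame("wrist");save(p,"f")
for t,z in(("chuck",.02),("oil_can",.02),("glass_jar",.02)):
    for k in manip.tip_of(p,t):
        w=atz(p,k["xy"],z);print(t,k["p"],w,"cab",(w-C)@x,(w-C)@y)
p=manip.grab_frame("scene");print([atz(p,k["xy"],.19) for k in manip.tip_of(p,"cab_handle")])
for t in("bowl_blank","wax_tin"):print(t,[atz(p,k["xy"],0) for k in manip.tip_of(p,t)])
print(manip.state()["clock"])
E
```

```text
[-6.803 -2.103  5.173]
0.08523494597317545 [-0.509  0.655  0.036]
[-0.387 -0.022 -1.052]
oil_can 0.94 [0.74  0.318 0.02 ] cab 0.063445600069766 -0.08774837885698904
glass_jar 0.69 [0.592 0.401 0.02 ] cab 0.06042268034246755 0.08215347496639193
[array([ 0.704, -0.105,  0.19 ])]
bowl_blank [array([ 0.476, -0.465,  0.   ])]
wax_tin [array([ 0.591, -0.31 ,  0.   ])]
43.4333
```

View pics/f.png

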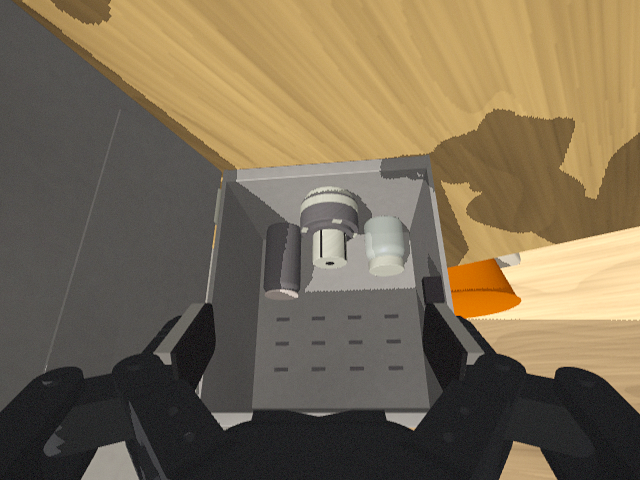

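The chuck stands upright with its jaws up, at about (330,230) between the can at (283,260) and the jar at (387,245). I'll check its depth from the jaw top at (330,262) and then hand in.

```bash
python3 - <<'E'
from h import *
yw=np.radians(59.8);x=np.array([np.cos(yw),np.sin(yw),0]);y=np.array([-x[1],x[0],0]);C=np.append(H,0)+.102*x+.14*y
p=manip.grab_frame("wrist");w=atz(p,(330,262.5),.122);a,b=(w-C)@x,(w-C)@y;print(a,b)
# front edge of the cabinet floor (image row ~172 at col 330), z=.02
v=atz(p,(330,178),.02);print("floor front edge x",(v-C)@x)
if -.05<a<.03 and abs(b)<.06: print(manip.finish_job())
E
```

```text
-0.025417504352941503 0.0010374540987350637
floor front edge x -0.08189471559898116
the job is handed in; nothing more can be done
None
```

The job is handed in: the door stands open about 107°, and the chuck is upright, jaws up, on the cabinet floor at about (-25 to -33, 0) mm in the cabinet frame. At the last check the can, jar, bowl blank and wax tin were where they started to within about 10 mm; I don't have the judge's result.

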